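Press in a hanger, then slide the panel out to the mark and hold it

ROBOT

A 6-joint arm with a two-finger parallel gripper is mounted at the origin on the work surface. World frame = base frame: x ahead of the robot, y to its left, z up, the work surface at z = 0. Lengths are in m, angles in rad, forces in N, time in s.
With the tool pointing down it reaches from about 0.375 to 0.825 m from the base axis. Payload 5.5 kg.
Tool frame: the origin (TCP) lies on the front face of the gripper's body, between the roots of the fingers; the fingertips stand 73 mm ahead of it and the grasp point (between the pads) lies 54 mm ahead of it (finger_overhang is the y of the fingertips in the tool frame, in m); y points along the fingers, x is the direction in which the jaws open and shut, and the axes are right-handed (so a half turn about y gives the same grasp; the last joint's range is limited). The gripper opens to 85 mm and grips with 20 to 120 N. Pads are 22 mm wide; open, the fingers measure 114 mm over their backs; the gripper's body (76 mm by 85 mm) begins 54 mm behind the grasp point. The pads swing forward as they close: fully open they stand 13 mm farther back than shut.
Start: joints at [1.22, 0.314, -0.047, 1.21, 0, 1.571], TCP at [0.206, 0.563, 0.304] pointing down, gripper open.
Joint ranges: [-2.67, 2.67], [-0.69, 1.73], [-1.03, 1.25], [-2.08, 2.16], [-1.42, 1.45], [-3.14, 3.14]. Speed limits (rad/s): [2.39, 2.39, 3.01, 3.14, 3.14, 3.14].

INTERFACE

Orientations are given as a unit quaternion [w, x, y, z].
In Python, from plant import state, grab_frame, hand_in, finger_overhang gives the robot as it stands. The module is installed in compiled form; this text tells all that it offers.
- The arm moves only by the shell command python3 -m crank 'ROWS' [FORCE]. ROWS is a JSON object of lists of equal length, an entry for each row: "claw": the finger opening in cm, from 0 to 8.54; "dp": the shift along the tool's x, y, z in cm, a list of three; "twist": the turn, a rotation vector about the tool's x, y, z in degrees, a list of three. In form: {"claw": [claw, ...], "dp": [[tx, ty, tz], ...], "twist": [[ax, ay, az], ...]}. A call has 1 to 10 rows; each row shifts and turns the commanded pose from where the row before left it, along the tool's axes as they then stand; what a row does not reach is not made up. A row lasts 1/10 s, in which the tool goes at most 50 mm and 8.59 degrees, less where a joint would pass 70% of its speed; a pose out of reach is approached as far as the arm can. A call is refused whole if a number of a shift passes 5 or a number of a turn 8.59, either way. A call with a gripper value outside its range is refused whole. The fingers move at their own pace and stop on an object; FORCE is the grip in N (left out, the last holds). Time passes only in rows, so rows that do not move let the fingers close. It gives the time, the measured TCP pose, the force and the opening at its end, in the units of the state.
- state(): the state, without advancing time (a new reading comes with each control period).
- grab_frame(name): name is "scene" or "top" or "wrist"; returns a dict with "frame" (384x512x3 uint8, red, green, blue), "z_map" (384x512 float32, m along the optical axis (not along the pixel's ray), 0 where there is no reading), "camera_matrix" (3x3 intrinsics, pixels), "R" (3x3) and "t" (3): a world point X has camera coordinates R X + t. Camera axes: x right, y down, z forward; pixel columns grow to the right and rows downward; lengths in m; the calibration is good to about 2 mm. A picture is of the moment at which its call begins.
- hand_in(): hands the job in, once; it reports no verdict.
The state is a dict: "clock": time; "q": joint angles; "qd": joint speeds; "joint_torque": joint torques, N m; "tcp_pos": TCP position; "ee_rot": TCP orientation; "force": force on the tool from outside, world axes, zero at the start; "torque": the same for the moment, N m; "grip_width": finger opening in m.
Only numpy, scipy, OpenCV 4.12 (cv2) and the standard library are available. Lean on these libraries where they do the work, as an engineer would, in place of code of your own. Each camera call takes 0.05 s, during which the arm holds its last target. There are 200 camera calls.

TASK

Press the hanger into the back of the painting panel: pull the press's lever all the way down, then ease it slowly back up to its rest without letting it snap. Then slide the panel flat and straight outward over the stand's left edge until its outer end is level with the red mark on the rule, ready for the next hanger; it would tip there, so finish while still holding its inner end down on the stand with the gripper. Do not lift the panel or shift the mark, and leave the other things alone.

Things in the scene. Friction and masses are not known exactly. Their poses are not given: they have to be found in the camera images.
- station: fixed bench stand, grey felt top 50 mm above the table. Origin on the table; local x points away from the robot, y to its left, z up. Felt: x -120 to 205, y -150 to 130 mm. OUTWARD is local +y, over the left edge at y 130 mm. An aluminium rule (the gauge) runs outward from the near left corner: x -147 to -123 mm, to y 380 mm, top 45 mm above the table
- stand_edge (a point): point on the stand's outer (left) edge, at the felt's top, local x 0, y 130 mm; same axes as the stand
- press_ram (a point): foot of the steel ram of the blue press, at rest 101 mm above the table over the panel's far rim (stand x 91, y 85 mm). The lever drives it down 12 mm, just to the rim's top. The press: column at stand x 145 to 195, y 60 to 110 mm, 175 mm high; its head reaches from there to x 65 mm, 120 to 170 mm above the table; dark hinge cheeks up to 193 mm
- press_lever (a joint): sprung lever of the press, rad. 0 = home, up, leaning 25 degrees from upright towards the robot; 0.96 = end of stroke, 80 degrees from upright, nearly level, towards the robot. A spring returns it: 0.5 N m at home, 1.7 N m at the end (3 to 11 N at the knob), damped by 0.4 N m s/rad; let go at the end it snaps back at some 4 rad/s
- lever_knob (a point): centre of the black knob on the lever, 160 mm from the hinge: a cylinder lying along the hinge axis (stand's y), 30 mm in diameter, 34 mm between its flat ends. Can be pinched across the flat ends from above (the 12 mm lever rod leaves it midway between the fingers) and then turns between the fingers; or it can be pushed
- lever_hinge (a point): centre of the lever's hinge, 180 mm above the table; its axis is the stand's local y; the knob swings in the stand's x-z plane. Same axes as the stand
- mark (a point): the gauge mark: top edge, on the panel's side, of the red plate on the rule; the plate is 4 mm thick along local y, this point in its middle; 88 mm above the table, level with the panel's top, about 18 mm to the near side of its path, 170 to 205 mm beyond the stand's edge. Same axes as the stand. The plate slides along the rule if pushed
- panel_center (a point): centre, half-way up, of the loose painting panel, 200 (x) by 300 (y, along the slide) by 38 mm high, 0.4 to 0.65 kg evenly spread, lying face down, 30 to 70 mm of it already over the edge. Like a tray: a 6 mm plywood sheet below, with a rim of wooden battens 18 mm wide rising 32 mm above the sheet, open on top. Axes as the stand's when square to it
- panel: the same loose panel; origin in the middle of its underside, 19 mm below panel_center
- rear_batten (a point): middle (along, across and up) of the rim batten at the panel's inner end, 141 mm from the panel's centre, 22 mm above its underside. It runs along the panel's x, is 18 mm wide along y; its top is 16 mm above this point, the plywood sheet inside the rim 16 mm below it. Can be pinched from above near its middle or towards the robot
- panel_corner (a point): top corner of the panel's outer end on the robot's side: panel x -100, y +150 mm, 38 mm above its underside. The outer end is 291 mm from the middle line of the rear batten
- hanger_jar: amber glass jar, 40 mm across, 60 mm high, standing on the stand behind the panel (bystander); origin at its underside
- tape_roll: yellow tape roll lying flat on the table under the place where the panel will overhang, 70 mm across, 22 mm high (bystander); origin at its underside
- white_bottle: white paint bottle, 66 mm across, 190 mm high, on the right side of the table (bystander); origin at its underside
- yellow_bottle: yellow paint bottle with a blue cap, 60 mm across, 170 mm high, on the right side (bystander); origin at its underside
- red_tin: red paint tin, 74 mm across, 90 mm high, on the left side (bystander); origin at its underside
- wide_brush: red-handled brush, 140 mm long, lying along the stand's far edge (bystander); origin at its underside
- water_cup: white cup, 80 mm across, 95 mm high, on the left side (bystander); origin at its underside

How it is judged:
On the way, in this order (a step that is already met when the one before it is completed fails the run):
1. the lever is pulled through its full stroke (past 0.88 rad) (value of joint press_lever above 0.88 rad), for 0.1 s.
2. the lever is eased back home (below 0.08 rad) with the panel not yet slid out (value of joint press_lever below 0.08 rad and y of panel_corner in the frame of mark below -0.06 m), for 0.2 s.
At the end, for the whole second after the job is handed in: Lever home (below 0.08 rad); panel flat on the stand (0.06 rad, centre 62-76 mm up), square within 0.1 rad, within 25 mm sideways, at rest, its outer near corner within 8 mm of the mark along the slide, the stand carrying it and the fingers still pressing on it (over 0.5 N) (y of panel_corner in the frame of mark between -0.008 and 0.008 m and x of panel_center in the frame of station between -0.025 and 0.025 m and z of panel_center in the frame of station between 0.062 and 0.076 m and angle between panel's own z axis and vertical below 0.06 rad and angle between the y axis of panel and the y axis of station, either way round below 0.1 rad and linear speed of panel below 0.02 m/s and value of joint press_lever below 0.08 rad and contact force between the fingers and panel above 0.5 N and contact force between panel and station above 0.3 N); the arm keeps its last pose, push and grip.
It fails at once if the lever snaps back (faster than 2 rad/s) (velocity of joint press_lever below -2 rad/s).
It fails at once if the panel tips (more than 0.2 rad) (angle between panel's own z axis and vertical above 0.2 rad).
It fails at once if the panel is lifted (more than 25 mm) instead of slid (z of panel_center in the frame of station above 0.094 m).
It fails at once if the red mark is shifted (more than 5 mm) (distance of mark from where it was at the start of the episode above 0.005 m).
It fails at once if one of the other things is disturbed (moved more than 30 mm) (distance of any of hanger_jar, tape_roll, white_bottle, yellow_bottle, red_tin, wide_brush, water_cup from where it was at the start of the episode above 0.03 m).
It also fails if it takes over 54 s, if anything falls off the work surface, if the arm or the gripper's body presses on something with over 40 N, if the wrist force passes 120 N, or if a joint passes its speed limit or range.

## Working session

There is one attempt and no reset: what is moved stays moved. The work goes in short steps, Python scripts to look and compute and a shell command to move; the robot and the scene stay as the last step left them, time stands still between calls to the robot, and variables do not carry over. Pictures are saved under pics/ and viewed, about 8 in all and at most 12, crops included, and the job is handed in when it is done.

```bash
mkdir -p pics; ls; cat > h.py <<'E'
import numpy as np, cv2
from plant import state, grab_frame, hand_in, finger_overhang
from scipy.spatial.transform import Rotation as Ro
def cloud(f):
    z=f['z_map'];K=f['camera_matrix'];v,u=np.mgrid[:z.shape[0],:z.shape[1]]
    c=np.stack([(u-K[0,2])/K[0,0]*z,(v-K[1,2])/K[1,1]*z,z],-1)
    return (c-f['t'])@f['R']   # R^T (c-t)
def save(f,n,crop=None,s=1):
    im=f['frame'][:,:,::-1]
    if crop: a,b,c,d=crop; im=im[a:b,c:d]
    cv2.imwrite('pics/'+n,cv2.resize(im,None,fx=s,fy=s,interpolation=cv2.INTER_CUBIC))
def R():
    q=state()['ee_rot'];return Ro.from_quat([q[1],q[2],q[3],q[0]]).as_matrix()
E
python3 - <<'E'
from h import *
s=state();print(s,R(),finger_overhang)
a=grab_frame('scene');b=grab_frame('top')
np.savez('f0.npz',top=cloud(b),scene=cloud(a),ti=b['frame'],si=a['frame'])
cv2.imwrite('pics/a.png',cv2.resize(np.vstack([a['frame'],b['frame']])[:,:,::-1],None,fx=.78,fy=.78))
save(b,'top.png',s=1.5)
E
```

```text
pics
{'clock': 0.0, 'q': array([ 1.22001685e+00,  3.14227829e-01, -4.81121875e-02,  1.21022445e+00,
       -2.64979005e-05,  1.57080923e+00]), 'qd': array([-9.07511854e-04,  6.51938342e-05,  9.91755098e-04, -4.34657281e-04,
        6.43812352e-04, -7.48384433e-04]), 'joint_torque': array([ 1.15942621e-03, -5.39594078e+01,  3.39748907e+01,  1.93729671e-02,
       -1.09339485e-04, -1.07380447e-05]), 'tcp_pos': array([0.20601916, 0.56300922, 0.30301888]), 'ee_rot': array([-0.57921184,  0.57994344,  0.40457245, -0.40558647]), 'force': array([ 1.1271432 , -0.62738507,  0.53673324]), 'torque': array([-0.02323642,  0.02507377,  0.04377504]), 'grip_width': 0.08574333437431346} [[ 3.43641498e-01 -5.82699539e-04 -9.39100730e-01]
 [ 9.39099246e-01 -1.66956950e-03  3.43641991e-01]
 [-1.76813397e-03 -9.99998436e-01 -2.65206665e-05]] 0.0726
```

View pics/a.png

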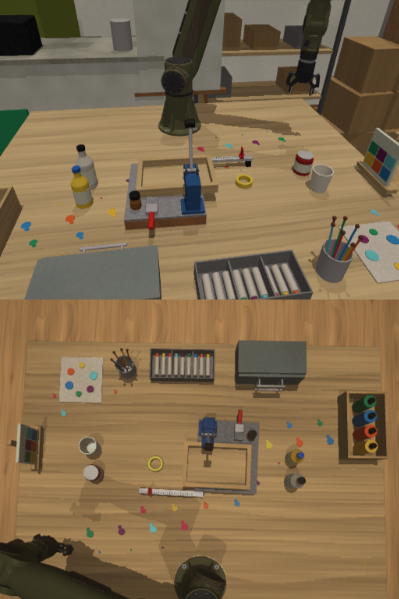

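View pics/top.png

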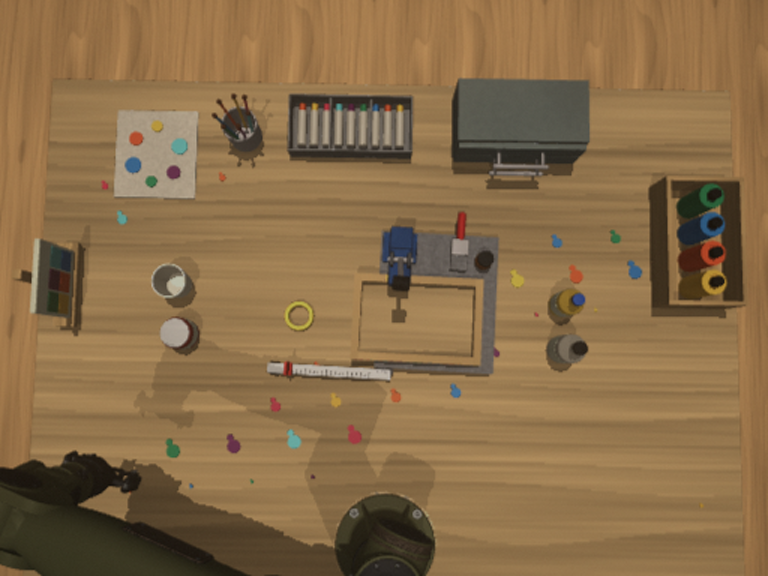

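The top view, scaled ×1.5, shows the panel at about (418,320), the press at (400,260) with its knob at about (398,312), the red mark at about (287,368) and the stand's right edge at x≈497. The stand is turned slightly. Next I'll get these positions from the depth clouds.

```bash
python3 - <<'E'
from h import *
d=np.load('f0.npz');P=d['top'];I=d['ti'].astype(int);S=d['scene'];J=d['si'].astype(int)
box=(P[...,0]>.3)&(P[...,0]<.8)&(P[...,1]>-.35)&(P[...,1]<.35)
z=P[...,2]
def show(n,m):
    q=P[m]; 
    if len(q)<3: print(n,len(q));return
    r=cv2.minAreaRect(q[:,:2].astype(np.float32));print(n,len(q),'mean',q.mean(0).round(4),'rect',np.round(r[0],4),np.round(r[1],4),round(r[2],2))
rim=box&(abs(z-.088)<.006)&(I[...,0]-I[...,2]>35)
n,l,st,_=cv2.connectedComponentsWithStats(rim.astype(np.uint8));k=1+st[1:,4].argmax();show('rim',l==k)
felt=box&(abs(z-.05)<.005)&(I.max(-1)-I.min(-1)<30)
show('felt',felt)
n,l,st,_=cv2.connectedComponentsWithStats(felt.astype(np.uint8))
for k in range(1,n):
    if st[k,4]>15: show('felt%d'%k,l==k)
rule=box&(abs(z-.045)<.006)&(I.min(-1)>120);show('rule',rule)
for n,Q,C in(('top',P,I),('scn',S,J)):
    red=(C[...,0]>110)&(C[...,1]<70)&(C[...,2]<70)&(Q[...,2]>.03)&(Q[...,0]<.5)&(Q[...,0]>.3)&(abs(Q[...,1])<.4)
    q=Q[red];print(n,'red',len(q),q.mean(0),q.min(0),q.max(0))
    for lo in (.06,.08): 
        g=q[q[:,2]>lo]; 
        if len(g): print(len(g),g.mean(0),g.min(0),g.max(0))
    b=(Q[...,2]>.2)&(Q[...,2]<.45)&(Q[...,0]>.4)&(Q[...,0]<.75)&(abs(Q[...,1])<.2)
    q=Q[b];print(n,'high',len(q),q.mean(0),q.min(0),q.max(0)); k=q[q[:,2]>q[:,2].max()-.04]; print(len(k),k.mean(0),k.min(0),k.max(0))
b=box&(z>.16)&(z<.18)&(I[...,2]-I[...,0]>30);show('head',b)
E
```

```text
rim 1118 mean [ 0.5255 -0.0697  0.0876] rect [ 0.531  -0.0646] [0.3003 0.2003] 88.18
felt 1746 mean [ 0.5772 -0.1198  0.0494] rect [0.5652 0.0116] [0.5279 0.35  ] 87.9
felt3 1549 mean [ 0.5887 -0.1512  0.0495] rect [ 0.5615 -0.0796] [0.3445 0.3503] 87.7
felt8 36 mean [0.655  0.0128 0.05  ] rect [0.6572 0.0136] [0.032  0.0178] 0.7
felt11 26 mean [0.4129 0.2602 0.048 ] rect [0.4107 0.2628] [0.021  0.0325] 0.99
felt12 58 mean [0.4083 0.1909 0.0476] rect [0.4084 0.1872] [0.021  0.0706] 0.95
felt16 16 mean [0.406  0.1154 0.0482] rect [0.4075 0.1163] [0.0311 0.0136] 34.66
rule 405 mean [0.4064 0.1304 0.0447] rect [0.4067 0.1396] [0.2866 0.0226] 87.64
top red 27 [0.40951452 0.23108803 0.06728114] [0.39729666 0.22549772 0.04049082] [0.42528679 0.23827456 0.09880433]
11 [0.4094727  0.23465669 0.09283354] [0.39793642 0.23240085 0.08434014] [0.42528679 0.23827456 0.09880433]
11 [0.4094727  0.23465669 0.09283354] [0.39793642 0.23240085 0.08434014] [0.42528679 0.23827456 0.09880433]
top high 155 [ 0.59728618 -0.01820648  0.31253319] [ 0.57258365 -0.03392979  0.20408621] [ 0.64978686 -0.00100427  0.34591689]
113 [ 0.58632055 -0.01775328  0.33513668] [ 0.57258365 -0.03392979  0.31371303] [ 0.60261219 -0.00100427  0.34591689]
scn red 28 [0.41428456 0.23254029 0.06833559] [0.3945706  0.22423071 0.05021884] [0.42848008 0.24165799 0.09869369]
13 [0.41435782 0.23383235 0.08384329] [0.3945706  0.23157752 0.06007239] [0.42848008 0.23637969 0.09869369]
8 [0.4152828  0.23331039 0.09469873] [0.39845321 0.23157752 0.0800046 ] [0.42848008 0.2350963  0.09869369]
scn high 363 [ 0.61050339 -0.02046246  0.28953733] [ 0.5780377  -0.03581062  0.20059783] [ 0.65279221 -0.00299224  0.34252033]
177 [ 0.59547837 -0.01992514  0.328669  ] [ 0.5780377  -0.03581062  0.30353427] [ 0.6051435  -0.00299224  0.34252033]
head 259 mean [ 0.6853 -0.0215  0.1722] rect [ 0.6664 -0.0232] [0.0442 0.1176] 88.75
```

```bash
cat >> h.py <<'E'
PSI=-.0384; O=np.array([.5325,-.1009])
RS=np.array([[np.cos(PSI),-np.sin(PSI)],[np.sin(PSI),np.cos(PSI)]])
def st2w(x,y): return O+RS@np.array([x,y])
def w2st(p): return RS.T@(np.array(p)[:2]-O)
def info(target=None):
    s=state();r=R();print('t',round(s['clock'],2),'tcp',s['tcp_pos'].round(4),'st',w2st(s['tcp_pos']).round(4),'w',s['grip_width'].round(4),'F',s['force'].round(1),'q6',s['q'].round(2)[[0,5]])
    print('yaw jaw',np.degrees(np.arctan2(r[1,0],r[0,0])).round(2),'want',np.degrees(PSI).round(2)+90,'down',r[:,1].round(4))
    if target is not None: print('dp total cm (tool)',(r.T@(np.array(target)-s['tcp_pos'])*100).round(2))
E
python3 -m crank '{"claw":[8.5,8.5,8.5],"dp":[[0,-5,0],[0,-5,0],[0,-5,0]],"twist":[[0,-6,0],[0,-6,0],[0,-6,0]]}' 40; python3 - <<'E'
from h import *
info([.588,-.018,.455])
E
```

```text
clock: 0.4
tcp_pos: [0.206, 0.5628, 0.4549]
ee_rot: [-0.508, 0.508, 0.491, -0.492]
force: [1.2, 1.5, 0.6]
grip_width: 0.0846Traceback (most recent call last):
  File "<stdin>", line 2, in <module>
  File "h.py", line 19, in info
    s=state();r=R();print('t',round(s['clock'],2),'tcp',s['tcp_pos'].round(4),'st',w2st(s['tcp_pos']).round(4),'w',s['grip_width'].round(4),'F',s['force'].round(1),'q6',s['q'].round(2)[[0,5]])
                                                                                                                   ^^^^^^^^^^^^^^^^^^^^^
AttributeError: 'float' object has no attribute 'round'
```

```bash
sed -i "s/s\['grip_width'\].round(4)/round(s['grip_width'],4)/" h.py; python3 - <<'E'
from h import *
info([.588,-.018,.455])
E
```

```text
t 0.4 tcp [0.206  0.5628 0.4549] st [-0.3518  0.6507] w 0.0846 F [1.2 1.5 0.6] q6 [1.22 1.25]
yaw jaw 88.15 want 87.8 down [-5.0e-04 -1.6e-03 -1.0e+00]
dp total cm (tool) [-56.82   0.07 -40.06]
```

```bash
python3 -m crank '{"claw":[8.5,8.5,8.5,8.5,8.5,8.5,8.5,8.5,8.5,8.5],"dp":[[-3.55,0,-2.5],[-3.55,0,-2.5],[-3.55,0,-2.5],[-3.55,0,-2.5],[-3.55,0,-2.5],[-3.55,0,-2.5],[-3.55,0,-2.5],[-3.55,0,-2.5],[-3.55,0,-2.5],[-3.55,0,-2.5]],"twist":[[0,0,0],[0,0,0],[0,0,0],[0,0,0],[0,0,0],[0,0,0],[0,0,0],[0,0,0],[0,0,0],[0,0,0]]}' >/dev/null;  python3 -m crank '{"claw":[8.5,8.5,8.5,8.5,8.5,8.5,8.5],"dp":[[-3.55,0,-2.5],[-3.55,0,-2.5],[-3.55,0,-2.5],[-3.55,0,-2.5],[-3.55,0,-2.5],[-3.55,0,-2.5],[0,0,0]],"twist":[[0,0,0],[0,0,0],[0,0,0],[0,0,0],[0,0,0],[0,0,0],[0,0,0]]}' >/dev/null; python3 - <<'E'
from h import *
info([.588,-.018,.379])
f=grab_frame('wrist');save(f,'w1.png')
Q=cloud(f);m=(Q[...,2]>.25)&(Q[...,2]<.36);q=Q[m]
print(len(q));v,u=np.nonzero(m);print(q.mean(0),q.min(0),q.max(0),u.mean(),v.mean()); np.save('w1.npy',Q)
k=q[q[:,2]>.3];print(k.mean(0),np.percentile(k,2,axis=0),np.percentile(k,98,axis=0))
E
```

```text
t 2.1 tcp [ 0.587  -0.0229  0.452 ] st [0.0515 0.08  ] w 0.0852 F [-0.1  0.9  0.1] q6 [-0.04  0.  ]
yaw jaw 87.61 want 87.8 down [-0.0017 -0.0015 -1.    ]
dp total cm (tool) [ 0.5   7.3  -0.09]
2815
[ 0.58180388 -0.019856    0.33559566] [ 0.56978409 -0.03708448  0.32050507] [ 0.5990429  -0.00251381  0.3407223 ] 263.940674955595 211.0355239786856
[ 0.58180388 -0.019856    0.33559566] [ 0.57064157 -0.03582749  0.32509634] [ 0.59745238 -0.00391141  0.33977696]
```

View pics/w1.png

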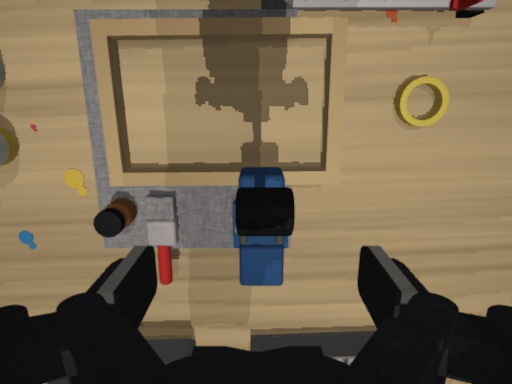

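Wrist view: the knob is at (264,211), centred between the fingers. I'll descend and pinch it.

```bash
python3 -m crank '{"claw":[8.5,8.5,8.5,3,3,3,3,3],"dp":[[0.3,2.6,0.2],[0,2.5,0],[0,2.5,0],[0,0,0],[0,0,0],[0,0,0],[0,0,0],[0,0,0]],"twist":[[0,0,0],[0,0,0],[0,0,0],[0,0,0],[0,0,0],[0,0,0],[0,0,0],[0,0,0]]}' 25; python3 - <<'E'
from h import *
info()
for i in range(8):
    a=np.radians(25+i*55/7+ (2 if i==7 else 0));print(round((.0676-.16*np.sin(a))*100,2),round((.16*np.cos(a)-.145)*100,2))
E
```

```text
clock: 2.95
tcp_pos: [0.5835, -0.0181, 0.3804]
ee_rot: [-0.507, 0.512, 0.49, -0.491]
force: [-2.6, -10.1, 6.2]
grip_width: 0.0336
t 2.95 tcp [ 0.5835 -0.0181  0.3804] st [0.0478 0.0847] w 0.0336 F [ -2.6 -10.1   6.2] q6 [-0.03  0.01]
yaw jaw 87.81 want 87.8 down [ 0.0029 -0.006  -1.    ]
-0.0 0.0
-1.92 -1.06
-3.68 -2.37
-5.24 -3.91
-6.57 -5.65
-7.66 -7.56
-8.47 -9.59
-9.08 -12.27
```

```bash
python3 -m crank '{"claw":[3,3,3,3,3,3,3,3,3,3],"dp":[[-0.1,0.5,0.96],[-0.1,0.56,0.96],[0,0.65,0.88],[0,0.66,0.88],[0,0.77,0.78],[0,0.77,0.78],[0,0.87,0.67],[0,0.87,0.66],[0,0.95,0.55],[0,0.96,0.54]],"twist":[[0,0,0],[0,0,0],[0,0,0],[0,0,0],[0,0,0],[0,0,0],[0,0,0],[0,0,0],[0,0,0],[0,0,0]]}' 35; python3 - <<'E'
from h import *
info()
E
```

```text
clock: 3.95
tcp_pos: [0.5086, -0.0154, 0.3065]
ee_rot: [-0.507, 0.512, 0.492, -0.489]
force: [-2.1, -1.5, 13.6]
grip_width: 0.0333
t 3.95 tcp [ 0.5086 -0.0154  0.3065] st [-0.0272  0.0846] w 0.0333 F [-2.1 -1.5 13.6] q6 [-0.03  0.01]
yaw jaw 87.86 want 87.8 down [ 0.0082 -0.0012 -1.    ]
```

```bash
python3 -m crank '{"claw":[3,3,3,3,3,3,3,3],"dp":[[0,1.0,0.42],[0,1.0,0.38],[0,1.0,0.34],[0,1.0,0.26],[0,0.6,0.1],[0,0.3,0],[0,0,0],[0,0,0]],"twist":[[0,0,0],[0,0,0],[0,0,0],[0,0,0],[0,0,0],[0,0,0],[0,0,0],[0,0,0]]}' 35; python3 - <<'E'
from h import *
info()
f=grab_frame('scene');save(f,'s2.png',(120,310,120,380),3)
Q=cloud(f);m=(f['frame'].max(-1)<60)&(Q[...,2]>.15)&(Q[...,2]<.24)&(Q[...,0]>.4)&(Q[...,0]<.62)&(abs(Q[...,1]+.015)<.03);q=Q[m];print(len(q),q.min(0),q.max(0)) if len(q) else 0
E
```

```text
clock: 4.75
tcp_pos: [0.4932, -0.0148, 0.2567]
ee_rot: [-0.508, 0.511, 0.492, -0.49]
force: [-4.8, -1.2, 12.2]
grip_width: 0.0333
t 4.75 tcp [ 0.4932 -0.0148  0.2567] st [-0.0426  0.0846] w 0.0333 F [-4.8 -1.2 12.2] q6 [-0.03  0.01]
yaw jaw 87.86 want 87.8 down [ 0.005  -0.0011 -1.    ]
184 [ 0.47951925 -0.04482893  0.16602698] [0.61770742 0.01460911 0.23893007]
```

View pics/s2.png

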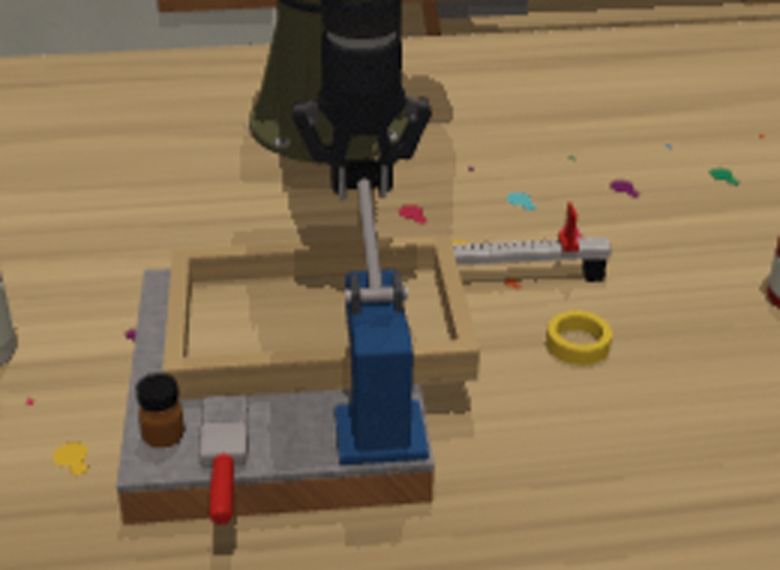

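The scene view shows the lever nearly level and the knob held at about (363,180) in the crop. I'll press slightly further to see whether it meets the stop.

```bash
python3 -m crank '{"claw":[3,3,3],"dp":[[0,0.4,0],[0,0.4,0],[0,0,0]],"twist":[[0,0,0],[0,0,0],[0,0,0]]}' 35; python3 - <<'E'
from h import *
d=np.load('f0.npz')
f=grab_frame('wrist');save(f,'w2.png');g=grab_frame('top');Q=cloud(g)
C=g['frame'].max(-1)
# lever rod in the top/scene clouds: fit rod height profile along stand x
for n,f in(('top',g),('scene',grab_frame('scene'))):
    Q=cloud(f).reshape(-1,3);s=(Q[:,:2]-O)@RS
    m=(abs(s[:,1]-.085)<.008)&(s[:,0]>-.01)&(s[:,0]<.06)&(Q[:,2]>.19)&(Q[:,2]<.26)
    x,z=s[m,0],Q[m,2];print(n,m.sum())
    if m.sum()>5: p=np.polyfit(x,z,1);print('angle from upright',90-np.degrees(np.arctan(-p[0])),p,'at x',x.min(),x.max())
E
```

```text
clock: 5.1
tcp_pos: [0.4928, -0.0147, 0.2517]
ee_rot: [-0.507, 0.511, 0.492, -0.489]
force: [-15.5, -0.9, 38.9]
grip_width: 0.0336
top 20
angle from upright 82.01373378057873 [-0.14029641  0.20404072] at x 0.04589780377823541 0.05985844474929093
scene 71
angle from upright 80.91401414593747 [-0.15992319  0.20565691] at x -0.009955133593422979 0.05952483270291623
```

The force jumped to 39 N and the rod measures about 81° from upright, so the lever is at full stroke. Now I'll ease it back up.

```bash
python3 -m crank '{"claw":[3,3,3,3,3,3,3,3,3,3],"dp":[[0,-0.4,0],[0,-0.4,0],[0,-0.5,0],[0,-0.8,-0.1],[0,-0.8,-0.2],[0,-0.8,-0.25],[0,-0.8,-0.3],[0,-0.8,-0.32],[0,-0.85,-0.38],[0,-0.85,-0.42]],"twist":[[0,0,0],[0,0,0],[0,0,0],[0,0,0],[0,0,0],[0,0,0],[0,0,0],[0,0,0],[0,0,0],[0,0,0]]}' 35; python3 - <<'E'
from h import *
info()
E
```

```text
clock: 6.25
tcp_pos: [0.5144, -0.0156, 0.3174]
ee_rot: [-0.507, 0.511, 0.492, -0.489]
force: [11.9, -3.1, -6.4]
grip_width: 0.0335
t 6.25 tcp [ 0.5144 -0.0156  0.3174] st [-0.0214  0.0846] w 0.0335 F [11.9 -3.1 -6.4] q6 [-0.03  0.01]
yaw jaw 87.87 want 87.8 down [ 0.0068 -0.0013 -1.    ]
```

```bash
python3 -m crank '{"claw":[3,3,3,3,3,3,3,3,3,3],"dp":[[0,-0.98,-0.57],[0,-1.1,-0.85],[0,-1.03,-0.95],[0,-0.95,-1.03],[0,-0.85,-1.1],[0,-0.4,-0.59],[0,-0.35,-0.59],[0,-0.3,-0.62],[0,-0.3,-0.6],[0,0,0]],"twist":[[0,0,0],[0,0,0],[0,0,0],[0,0,0],[0,0,0],[0,0,0],[0,0,0],[0,0,0],[0,0,0],[0,0,0]]}' 35; python3 - <<'E'
from h import *
info()
E
```

```text
clock: 7.25
tcp_pos: [0.578, -0.0182, 0.3774]
ee_rot: [0.51, -0.508, -0.489, 0.493]
force: [-9.2, -4.4, 1.2]
grip_width: 0.0335
t 7.25 tcp [ 0.578  -0.0182  0.3774] st [0.0422 0.0844] w 0.0335 F [-9.2 -4.4  1.2] q6 [-0.03  0.01]
yaw jaw 87.88 want 87.8 down [-0.0063 -0.0012 -1.    ]
```

```bash
python3 -m crank '{"claw":[3,3,3],"dp":[[0,-0.1,-0.25],[0,-0.1,-0.25],[0,0,0]],"twist":[[0,0,0],[0,0,0],[0,0,0]]}' 35; python3 - <<'E'
from h import *
info()
f=grab_frame('scene');Q=cloud(f).reshape(-1,3);s=(Q[:,:2]-O)@RS
m=(abs(s[:,1]-.085)<.008)&(s[:,0]>.03)&(s[:,0]<.13)&(Q[:,2]>.21)&(Q[:,2]<.29)
for n,z,s in(('now',Q[m,2],s[m]),):
    p=np.polyfit(z,s[:,0],1);print(m.sum(),np.degrees(np.arctan(p[0])))
Q=np.load('f0.npz')['scene'].reshape(-1,3);s=(Q[:,:2]-O)@RS
m=(abs(s[:,1]-.085)<.008)&(s[:,0]>.03)&(s[:,0]<.13)&(Q[:,2]>.21)&(Q[:,2]<.29);p=np.polyfit(Q[m,2],s[m,0],1);print('start',m.sum(),np.degrees(np.arctan(p[0])))
E
```

```text
clock: 7.55
tcp_pos: [0.5791, -0.0182, 0.3777]
ee_rot: [0.513, -0.506, -0.487, 0.495]
force: [-20.3, -5.0, -0.9]
grip_width: 0.0335
t 7.55 tcp [ 0.5791 -0.0182  0.3777] st [0.0434 0.0844] w 0.0335 F [-20.3  -5.   -0.9] q6 [-0.03  0.01]
yaw jaw 87.89 want 87.8 down [-1.520e-02 -9.000e-04 -9.999e-01]
144 -23.596826519092268
start 149 -24.63115197670308
```

The lever is against its home stop: the rod is at the same angle as at the start and the force is rising. Releasing the knob and going up.

```bash
python3 -m crank '{"claw":[3,6,7,7,7,7,7,7],"dp":[[0,0.1,0.3],[0,0,0],[0,0,0],[0,0,0],[0,-2,0],[0,-3,0],[0,-3,0],[0,0,0]],"twist":[[0,0,0],[0,0,0],[0,0,0],[0,0,0],[0,0,0],[0,0,0],[0,0,0],[0,0,0]]}' 35; python3 - <<'E'
from h import *
info()
f=grab_frame('top');P=cloud(f);I=f['frame'].astype(int);z=P[...,2]
q=P[(z>.3)&(z<.36)&(P[...,0]>.5)&(P[...,0]<.65)&(abs(P[...,1]+.018)<.02)];print('knob?',len(q),q.min(0) if len(q) else 0,q.max(0) if len(q) else 0)
q=P[(abs(z-.088)<.006)&(I[...,0]-I[...,2]>35)&(P[...,0]>.4)&(P[...,0]<.68)&(P[...,1]>-.25)&(P[...,1]<.13)]
r=cv2.minAreaRect(q[:,:2].astype(np.float32));print(r,w2st(r[0]))
b=w2st(r[0])+[-.045,-.141];g=st2w(*b);print('grasp',b,g);info([g[0],g[1],.2])
E
```

```text
clock: 8.4
tcp_pos: [0.5835, -0.0174, 0.4636]
ee_rot: [-0.507, 0.511, 0.493, -0.489]
force: [0.7, -1.0, 0.5]
grip_width: 0.0697
t 8.4 tcp [ 0.5835 -0.0174  0.4636] st [0.0478 0.0854] w 0.0697 F [ 0.7 -1.   0.5] q6 [-0.03  0.01]
yaw jaw 87.92 want 87.8 down [ 7.5e-03  3.0e-04 -1.0e+00]
knob? 0 0 0
((0.5538550019264221, -0.06504310667514801), (0.2999321222305298, 0.24619218707084656), 88.32817840576172) [0.01996269 0.03665029]
grasp [-0.02503731 -0.10434971] [ 0.50347511 -0.20421159]
t 8.45 tcp [ 0.5833 -0.0174  0.4613] st [0.0476 0.0854] w 0.07 F [0.2 1.2 0.2] q6 [-0.03  0.01]
yaw jaw 87.92 want 87.8 down [ 4.9e-03  4.0e-04 -1.0e+00]
dp total cm (tool) [-18.97  26.08   7.43]
```

```bash
python3 -m crank '{"claw":[6,6,6,6,6,6,6,6,6,6],"dp":[[-3.8,0,1.9],[-3.8,0,1.9],[-3.8,0,1.9],[-3.8,0,1.9],[-3.8,0,1.9],[0,-0.2,0],[0,4.5,0],[0,4.5,0],[0,4.5,0],[0,4.5,0]],"twist":[[0,0,0],[0,0,0],[0,0,0],[0,0,0],[0,0,0],[0,0,0],[0,0,0],[0,0,0],[0,0,0],[0,0,0]]}' 35;python3 -m crank '{"claw":[6,6,6],"dp":[[0,4,0],[0,2,0],[0,0,0]],"twist":[[0,0,0],[0,0,0],[0,0,0]]}'; python3 - <<'E'
from h import *
info()
f=grab_frame('wrist');save(f,'w3.png');g=grab_frame('scene');save(g,'s3.png',(120,310,120,380),2)
im=np.hstack([cv2.resize(f['frame'],(400,300)),cv2.resize(g['frame'][120:310,120:380],(400,300))]);cv2.imwrite('pics/c3.png',im[:,:,::-1])
for n,F in(('w',f),('s',g),('t',grab_frame('top'))):
    Q=cloud(F).reshape(-1,3);c=F['frame'].reshape(-1,3).astype(int);s=(Q[:,:2]-O)@RS
    m=(abs(Q[:,2]-.088)<.005)&(c[:,0]-c[:,2]>35)&(abs(s[:,1]+.105)<.03)&(abs(s[:,0]+.06)<.03)
    if m.sum()>10: print(n,m.sum(),'batten y pct',np.percentile(s[m,1],[2,50,98]).round(4),'z',np.median(Q[m,2]).round(4))
E
```

```text
clock: 9.45
tcp_pos: [0.4802, -0.2033, 0.2785]
ee_rot: [0.509, -0.509, -0.491, 0.491]
force: [-0.4, -0.9, 0.6]
grip_width: 0.0597
clock: 9.75
tcp_pos: [0.4781, -0.2023, 0.2169]
ee_rot: [0.511, -0.506, -0.49, 0.492]
force: [0.4, -0.3, 0.4]
grip_width: 0.0598
t 9.75 tcp [ 0.4781 -0.2023  0.2169] st [-0.0504 -0.1034] w 0.0598 F [ 0.4 -0.3  0.4] q6 [-0.4  -0.36]
yaw jaw 87.94 want 87.8 down [-0.0065  0.0033 -1.    ]
w 2907 batten y pct [-0.1148 -0.1059 -0.0819] z 0.0872
s 87 batten y pct [-0.1139 -0.1026 -0.0769] z 0.0896
t 15 batten y pct [-0.1026 -0.0969 -0.0787] z 0.0871
```

View pics/c3.png

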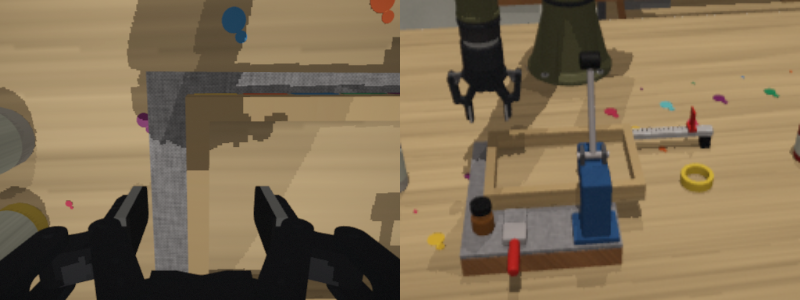

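The wrist view shows the rear batten between the open fingers, and in the scene view the lever stands home. I'll descend and pinch the batten.

```bash
python3 -m crank '{"claw":[6,6,6,1,1,1,1,1,1],"dp":[[-0.2,3,0],[0,3,0],[0,2.2,0],[0,0,0],[0,0,0],[0,0,0],[0,0,0],[0,0,0],[0,0,0]],"twist":[[0,0,0],[0,0,0],[0,0,0],[0,0,0],[0,0,0],[0,0,0],[0,0,0],[0,0,0],[0,0,0]]}' 50; python3 - <<'E'
from h import *
info()
E
```

```text
clock: 10.8
tcp_pos: [0.4819, -0.2062, 0.1412]
ee_rot: [-0.508, 0.51, 0.492, -0.49]
force: [-0.1, 2.8, 6.5]
grip_width: 0.017
t 10.8 tcp [ 0.4819 -0.2062  0.1412] st [-0.0465 -0.1072] w 0.017 F [-0.1  2.8  6.5] q6 [-0.4  -0.37]
yaw jaw 87.94 want 87.8 down [ 4.e-03 -4.e-04 -1.e+00]
```

```bash
python3 -m crank '{"claw":[1,1,1,1,1,1,1,1,1,1],"dp":[[0,0.2,0],[0.5,0,0],[1.2,0,0],[1.5,0,0],[1.5,0,0],[1.5,0,0],[1.5,0,0],[1.2,0,0],[0.6,0,0],[0,0,0]],"twist":[[0,0,0],[0,0,0],[0,0,0],[0,0,0],[0,0,0],[0,0,0],[0,0,0],[0,0,0],[0,0,0],[0,0,0]]}' 50; cat > m.py <<'E'
from h import *
info()
for n in('scene','top'):
    F=grab_frame(n);Q=cloud(F).reshape(-1,3);c=F['frame'].reshape(-1,3).astype(int);s=(Q[:,:2]-O)@RS
    red=(c[:,0]>90)&(c[:,1]<70)&(c[:,2]<70)&(Q[:,2]>.055)&(Q[:,2]<.11)&(abs(s[:,0]+.13)<.03)&(s[:,1]>.25)
    print(n,'mark',red.sum(),s[red].mean(0).round(4),np.percentile(s[red,1],[5,50,95]).round(4))
    rim=(abs(Q[:,2]-.088)<.007)&(c[:,0]-c[:,2]>35)&(s[:,1]>.14)&(s[:,1]<.4)&(abs(s[:,0])<.09)
    r=s[rim]
    e=[];
    for x in np.arange(-.085,.09,.015):
        k=r[abs(r[:,0]-x)<.0075,1]
        if len(k)>3:e.append((x,k.max()))
    e=np.array(e);p=np.polyfit(e[:,0],e[:,1],1);print('outer edge: slope',p[0].round(3),'at x=-.1:',np.polyval(p,-.1).round(4),'median',np.median(e[:,1]).round(4),'z',np.median(Q[rim,2]).round(4))
save(F,'mt%d.png'%int(state()['clock']*100),(180,270,160,340),4)
E
python3 m.py; ls pics
```

```text
clock: 11.8
tcp_pos: [0.4876, -0.1133, 0.1412]
ee_rot: [-0.506, 0.513, 0.491, -0.49]
force: [-0.2, -6.5, 16.2]
grip_width: 0.017
t 11.8 tcp [ 0.4876 -0.1133  0.1412] st [-0.0444 -0.0141] w 0.017 F [-0.2 -6.5 16.2] q6 [-0.23 -0.19]
yaw jaw 87.82 want 87.8 down [ 0.0085 -0.0066 -0.9999]
scene mark 36 [-0.1318  0.3287] [0.3242 0.3288 0.332 ]
outer edge: slope -0.001 at x=-.1: 0.2752 median 0.2751 z 0.0893
top mark 19 [-0.135   0.3292] [0.3233 0.3299 0.3313]
outer edge: slope -0.005 at x=-.1: 0.2763 median 0.2759 z 0.0874
a.png
c3.png
mt1190.png
s2.png
s3.png
top.png
w1.png
w2.png
w3.png
```

```bash
python3 -m crank '{"claw":[1,1,1,1,1,1,1],"dp":[[0.5,0,0],[1.0,0,0],[1.0,0,0],[1.0,0,0],[0.8,0,0],[0.4,0,0],[0,0,0]],"twist":[[0,0,0],[0,0,0],[0,0,0],[0,0,0],[0,0,0],[0,0,0],[0,0,0]]}' 50; python3 m.py; ls pics/mt*
```

```text
clock: 12.6
tcp_pos: [0.4894, -0.0668, 0.1412]
ee_rot: [-0.505, 0.514, 0.491, -0.49]
force: [-0.7, -10.2, 16.6]
grip_width: 0.0165
t 12.6 tcp [ 0.4894 -0.0668  0.1412] st [-0.0444  0.0324] w 0.0165 F [ -0.7 -10.2  16.6] q6 [-0.13 -0.09]
yaw jaw 87.8 want 87.8 down [ 0.0087 -0.0075 -0.9999]
scene mark 22 [-0.1318  0.329 ] [0.3268 0.3289 0.3313]
outer edge: slope -0.0 at x=-.1: 0.322 median 0.3218 z 0.0893
top mark 18 [-0.1339  0.329 ] [0.3242 0.3295 0.3311]
outer edge: slope -0.002 at x=-.1: 0.3224 median 0.3221 z 0.0873
pics/mt1190.png
pics/mt1270.png
```

```bash
python3 -m crank '{"claw":[1,1,1,1],"dp":[[0.3,0,0],[0.3,0,0],[0,0,0],[0,0,0]],"twist":[[0,0,0],[0,0,0],[0,0,0],[0,0,0]]}' 50; python3 m.py; python3 - <<'E'
from h import *
f=grab_frame('scene');g=grab_frame('top')
im=np.hstack([cv2.resize(f['frame'][150:260,180:340],(400,300),interpolation=cv2.INTER_CUBIC),cv2.resize(g['frame'][180:270,160,None] if 0 else g['frame'][175:265,165:285],(400,300),interpolation=cv2.INTER_CUBIC)]);cv2.imwrite('pics/fin.png',im[:,:,::-1])
E
```

```text
clock: 13.1
tcp_pos: [0.4896, -0.0613, 0.1412]
ee_rot: [-0.505, 0.514, 0.49, -0.49]
force: [-0.2, -10.8, 17.0]
grip_width: 0.0169
t 13.1 tcp [ 0.4896 -0.0613  0.1412] st [-0.0444  0.0379] w 0.0169 F [ -0.2 -10.8  17. ] q6 [-0.12 -0.08]
yaw jaw 87.76 want 87.8 down [ 0.0087 -0.008  -0.9999]
scene mark 21 [-0.1337  0.3292] [0.3277 0.3292 0.3307]
outer edge: slope -0.003 at x=-.1: 0.3273 median 0.3269 z 0.0893
top mark 16 [-0.1343  0.3297] [0.3276 0.3298 0.3317]
outer edge: slope -0.001 at x=-.1: 0.3282 median 0.3284 z 0.0875
```

View pics/fin.png

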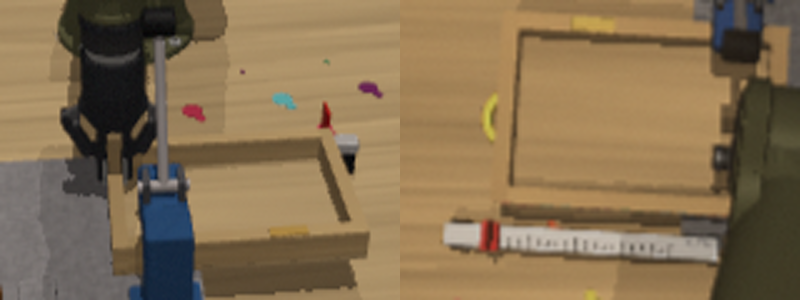

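```bash
python3 - <<'E'
from h import *
out=[]
for n,(r0,c0,h,w) in(('scene',(175,270,60,80)),('top',(195,170,60,80))):
    f=grab_frame(n);im=cv2.resize(f['frame'][r0:r0+h,c0:c0+w],None,fx=5,fy=5,interpolation=cv2.INTER_NEAREST)[:,:,::-1].copy()
    def pj(x,y,z):
        X=np.r_[st2w(x,y),z];c=f['R']@X+f['t'];p=f['camera_matrix']@c;return p[:2]/p[2]
    for (X,col) in(((-.1,.328,.088),(255,0,0)),((.08,.328,.088),(255,0,0)),((-.118,.3295,.088),(0,255,0)),((-.147,.3295,.045),(0,255,255)),((-.123,.38,.045),(255,0,255))):
        p=pj(*X);print(n,X,p.round(1));cv2.circle(im,tuple(int(round(v)) for v in (p-[c0,r0]+.5)*5),3,col,1)
    out.append(im)
    Q=cloud(f);c=f['frame'].astype(int);s=(Q[...,:2]-O)@RS
    red=(c[...,0]>80)&(c[...,1]<75)&(c[...,2]<75)&(abs(s[...,0]+.13)<.04)&(abs(s[...,1]-.33)<.04)
    for v,u in zip(*np.nonzero(red)): print(v,u,(s[v,u]*1000).round(0),(Q[v,u,2]*1000).round(0),end=' | ') if n=='top' else 0
cv2.imwrite('pics/z.png',np.hstack(out))
E
```

```text
scene (-0.1, 0.328, 0.088) [311.8 197.1]
scene (0.08, 0.328, 0.088) [326.1 230.8]
scene (-0.118, 0.3295, 0.088) [311.  194.1]
scene (-0.147, 0.3295, 0.045) [307.9 199.8]
scene (-0.123, 0.38, 0.045) [323.7 202.9]
top (-0.1, 0.328, 0.088) [191.5 235.2]
top (0.08, 0.328, 0.088) [195.  183.3]
top (-0.118, 0.3295, 0.088) [190.7 240.4]
top (-0.147, 0.3295, 0.045) [191.7 248.7]
top (-0.123, 0.38, 0.045) [177.8 241. ]
237 196 [-105.  322.] 3.0 | 237 197 [-105.  318.] 5.0 | 238 196 [-109.  322.] -3.0 | 238 197 [-109.  317.] 6.0 | 238 198 [-109.  315.] -5.0 | 238 199 [-108.  311.] -3.0 | 238 200 [-108.  308.] -3.0 | 239 196 [-113.  322.] -2.0 | 239 197 [-112.  318.] -2.0 | 239 198 [-112.  314.] -0.0 | 239 199 [-112.  312.] -9.0 | 239 200 [-112.  308.] -9.0 | 239 201 [-112.  303.] -0.0 | 239 202 [-111.  301.] -7.0 | 239 203 [-111.  297.] -6.0 | 239 204 [-111.  293.] -2.0 | 240 200 [-115.  306.] 5.0 | 240 201 [-115.  303.] -1.0 | 240 202 [-115.  300.] 0.0 | 240 203 [-115.  295.] 5.0 | 240 204 [-115.  293.] -2.0 | 241 182 [-122.  368.] 23.0 | 241 183 [-122.  364.] 31.0 | 241 186 [-122.  355.] 16.
[... 578 characters left out ...]
1.0 | 246 193 [-137.  325.] 50.0 | 246 194 [-137.  322.] 43.0 | 247 190 [-140.  329.] 98.0 | 247 191 [-141.  330.] 64.0 | 247 192 [-141.  327.] 59.0 | 247 193 [-141.  324.] 53.0 | 247 194 [-141.  321.] 50.0 | 248 190 [-144.  330.] 93.0 | 248 191 [-144.  330.] 60.0 | 248 192 [-144.  328.] 52.0 | 248 193 [-144.  324.] 53.0 | 248 194 [-144.  321.] 45.0 | 249 182 [-151.  368.] 9.0 | 249 183 [-151.  366.] -1.0 | 249 189 [-147.  333.] 91.0 | 249 190 [-147.  329.] 97.0 | 249 191 [-148.  331.] 50.0 | 249 192 [-148.  327.] 52.0 | 249 193 [-148.  323.] 56.0 | 249 194 [-149.  327.] -6.0 | 250 190 [-153.  341.] -5.0 | 250 191 [-153.  338.] -6.0 | 250 192 [-153.  334.] -4.0 | 250 193 [-153.  330.] -0.0 |
```

View pics/z.png

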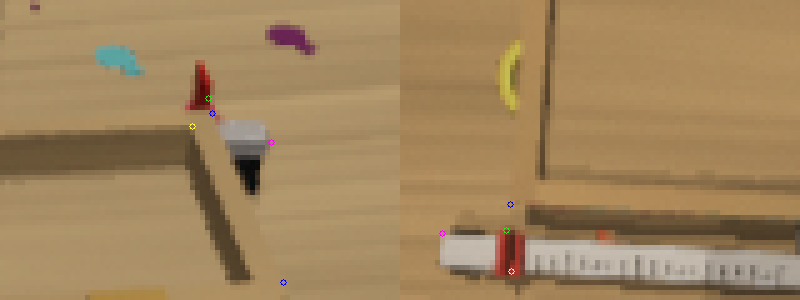

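The overlay confirms the panel's top corner (top view px 191.5,235) lies within about 2 mm of the mark (190.7,240), just short of it. I'll nudge it 1.5 mm, settle and hand in.

```bash
python3 -m crank '{"claw":[1,1,1,1,1,1],"dp":[[0.15,0,0],[0,0,0],[0,0,0],[0,0,0],[0,0,0],[0,0,0]],"twist":[[0,0,0],[0,0,0],[0,0,0],[0,0,0],[0,0,0],[0,0,0]]}' 50; python3 m.py; python3 -c "
from h import *
Q=cloud(grab_frame('scene')).reshape(-1,3);s=(Q[:,:2]-O)@RS
m=(abs(s[:,1]-.085)<.008)&(s[:,0]>.03)&(s[:,0]<.13)&(Q[:,2]>.21)&(Q[:,2]<.29);p=np.polyfit(Q[m,2],s[m,0],1);print('lever',m.sum(),np.degrees(np.arctan(p[0])))
print(hand_in())"
```

```text
clock: 14.0
tcp_pos: [0.4896, -0.0601, 0.1412]
ee_rot: [-0.505, 0.514, 0.49, -0.49]
force: [-1.3, -10.4, 17.7]
grip_width: 0.017
t 14.0 tcp [ 0.4896 -0.0601  0.1412] st [-0.0444  0.0391] w 0.017 F [ -1.3 -10.4  17.7] q6 [-0.12 -0.08]
yaw jaw 87.75 want 87.8 down [ 0.0087 -0.0085 -0.9999]
scene mark 21 [-0.1333  0.3291] [0.3278 0.3289 0.3313]
outer edge: slope -0.005 at x=-.1: 0.3289 median 0.3285 z 0.0891
top mark 18 [-0.1349  0.3297] [0.3266 0.3299 0.3317]
outer edge: slope -0.001 at x=-.1: 0.3291 median 0.3287 z 0.0875
lever 146 -24.356459382367106
the job is handed in; nothing more can be done
None
```

I pressed the hanger in, eased the lever home and slid the panel out to the red mark. I handed the job in at about 14 s with the gripper still holding the inner end down; no verdict was reported.

- **Lever:** I pinched the knob and pulled the lever to its end stop, where the rod read about 81° from upright and the force jumped to 39 N. I eased it back up by hand over about 2.5 s until it met the home stop. At the end the rod measured 24.4°, against 24.6° at the start.
- **Panel:** I pinched the rear batten and slid the panel straight out about 14 cm. Its outer edge is at stand y 328.9 mm in the scene view and 329.1 mm in the top view. The mark is at 329.1 and 329.7 mm, so they agree to within 1 mm. The panel is square to the stand to within 0.005 rad.
- **Flat and held:** The rim top is still 88 ± 1 mm above the table. The gripper grips the batten with 50 N and presses down with about 17 N.
- **Mark and other things:** The mark's measured position did not change. I saw no sign of the other things moving, but I did not measure them at the end.

One reading disagreed: the batten grip shows 17 mm against the nominal 18 mm. I also took the camera's calibration error of about 2 mm to be within the 8 mm tolerance.

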